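# Clamp the wooden block in the corner jig with its two hand levers

### The arm

A 7-joint arm with a two-finger parallel gripper is mounted at the origin on a cart in front of the work surface, level with it; the furniture and walls round the work are solid. World frame = base frame: x ahead of the robot, y to its left, z up, the work surface at z = 0. Lengths are in m, angles in rad, forces in N, time in s.
With the tool pointing down it reaches from about 0.425 to 0.875 m from the base axis. Payload 4.7 kg.
Tool frame: the origin (TCP) lies at the very end of the fingers, on their centre line; the grasp point (between the pads) lies 19 mm behind it; z points along the fingers, y is the line along which they close (so a half turn about z gives the same grasp; the last joint's range is limited). The gripper opens to 87 mm and grips with 3 to 60 N. Pads are 19 mm wide; open, the fingers measure 117 mm over their backs; the gripper's body (75 mm by 190 mm) begins 51 mm behind the grasp point.
Start: joints at [1.15, 0.321, -0.07, 1.45, 0.023, 1.371, -0.057], TCP at [0.274, -0.59, 0.183] pointing down, gripper open.
Joint ranges: [-2.86, 2.86], [-0.3, 2.09], [-1.38, 1.24], [0.06, 2.45], [-1.56, 4.7], [0.09, 2.05], [-2.69, 2.69]. Speed limits (rad/s): [2.57, 2.57, 3.14, 3.14, 3.14, 3.14, 3.14].

### API

Orientations are given as a rotation vector (axis times angle).
In Python, from bench import get_state, get_image, get_calibration, close_job gives the robot as it stands.
- The arm moves only by the shell command python3 -m crank 'ROWS' [FORCE]. ROWS is JSON, a list of rows, each a list of 5 numbers: the opening, from 0 (shut) to 1 (fully open), then the shift along the world's x, y, z in units of 0.2 m (1.0 is 0.2 m), then the turn about the world's z in units of 2 pi rad (1.0 is 2 pi rad). A call has 1 to 5 rows; each row is the pose to reach, as a shift and turn from the pose commanded when the call began, turning the shorter way round; what a row does not reach only later rows make up. A row lasts 1/8 s, in which the tool goes at most 62.5 mm and 10.7 degrees, less where a joint would pass 70% of its speed; a pose out of reach is approached as far as the arm can. A call with a number of a shift or a turn outside -1 to 1 is refused whole. A call with a gripper value outside its range is refused whole. The fingers move at their own pace and stop on an object; FORCE is the grip in N (left out, the last holds). Time passes only in rows, so rows that repeat a pose let the fingers close. It gives the time, the measured TCP pose, the force, the opening and the grip force at its end, in the units of the state.
- get_state(): the state, without advancing time (a new reading comes with each control period).
- get_image(name): name is "scene" or "side" or "wrist"; returns the picture (384x512x3 uint8, red, green, blue); there is no depth.
- get_calibration(name): a dict with "fovy" (degrees; the focal length in pixels is half the picture's height over the tangent of half this angle, whatever the lens; pixels are square), "cx", "cy" (the principal point, pixels), "R" (3x3) and "t" (3): a world point X has camera coordinates R X + t. Camera axes: x right, y down, z forward; pixel columns grow to the right and rows downward; lengths in m; the calibration is good to about 2 mm. The wrist camera is an equidistant fisheye: a pixel r from the principal point sees the ray r / f radians off the axis. A picture is of the moment at which its call begins: read the wrist's pose just before it. get_calibration takes no time and is no camera call; for the wrist camera it gives the pose at the moment of the call.
- close_job(): hands the job in; it is judged then, once.
The state is a dict: "time": time; "joint_positions": joint angles; "qd": joint speeds; "joint_torque": joint torques, N m; "position": TCP position; "tool_rot": TCP orientation; "ft_force": force on the tool from outside, world axes, zero at the start; "torque": the same for the moment, N m; "grip_width": opening from 0.0 (shut) to 1.0 (fully open); "grip_force": force on a finger pad.
Only numpy, scipy, OpenCV 4.12 (cv2) and the standard library are available. Lean on these libraries where they do the work, as an engineer would, in place of code of your own. Each camera call takes 0.05 s, during which the arm holds its last target. There are 200 camera calls.

### The job

Clamp the wooden block in the corner jig: with a fingertip, push the handles of both hand levers round as far as they go, so that the block is shoved up square and snug against both metal fences, and leave both levers closed. Only the levers may be pushed: do not touch the block itself, lift nothing, and leave the bolts and tape rolls around the jig where they are.

Things in the scene. Friction and masses are not known exactly. Their poses are not given: they have to be found in the camera images.
- jig: plywood plate 12 mm thick (x -105 to +85, y -110 to +95 mm), fixed to the table, with two 30 mm high aluminium fences in a corner and two steel hand levers. Origin on the table top under the centre of the clamped block; x points to the back fence (away from the robot at yaw 0; face at x = +24 mm), y to the left fence (face at y = +32.5 mm), z up
- seat (a point): on the plate's top (12 mm above the table): where the centre of the block's underside is when it is snug in the corner; axes as the jig
- wood_block: plain wooden block, 48 x 65 x 42 mm (x, y, z), about 0.16 kg, loose on the plate, 8 to 18 mm short of both fences and slightly askew; origin at the centre of its underside. The right lever's roller pushes it towards the left fence, the left lever's roller towards the back fence; either lever may be closed first
- left_lever (a joint): hinge of the left hand lever, upright axis, in rad: 0 is fully open, it grows as the lever closes (anticlockwise seen from above); at 0.70 its free-turning roller just meets the seated block, hard stop at 0.725. It starts between 0 and 0.2. Stiff hinge (0.12 N m): it stays where it is left and needs about 1.5 N at the grip, more when it pushes the block
- left_lever_pivot (a point): point on the left lever's hinge axis, at the height of the lever's bars (36 mm above the table)
- left_lever_grip (a point): point on the centre line of the left lever's handle, 100 mm from the pivot, 36 mm above the table. The handle is a straight level bar from the pivot through this point; black rubber sleeve, 16 mm across, 60 to 140 mm from the pivot, underside 28 mm above the bare table. The handle points to the jig's left (+y); to close, push it towards the robot (jig -x) from its far side, where the table is bare
- right_lever (a joint): hinge of the right hand lever, upright axis, in rad: 0 is fully open, it grows as the lever closes (clockwise seen from above); at 0.70 its free-turning roller just meets the seated block, hard stop at 0.725. It starts between 0 and 0.2. Stiff hinge (0.12 N m): it stays where it is left and needs about 1.5 N at the grip, more when it pushes the block
- right_lever_pivot (a point): point on the right lever's hinge axis, at the height of the lever's bars (36 mm above the table)
- right_lever_grip (a point): point on the centre line of the right lever's handle, 100 mm from the pivot, 36 mm above the table. The handle is a straight level bar from the pivot through this point; black rubber sleeve, 16 mm across, 60 to 140 mm from the pivot, underside 28 mm above the bare table. The handle points to the jig's right (-y); to close, push it towards the robot (jig -x) from its far side, where the table is bare
- hex_bolt_0: the longer hex bolt, 46 mm tall, standing on its head on the table on the robot's side of the jig; origin under its head; a loose bystander
- hex_bolt_1: the shorter hex bolt, 38 mm tall, standing on its head on the table behind the jig's back fence; origin under its head; a loose bystander
- tape_black: roll of black tape, 68 mm across, 19 mm thick, lying on the table at the jig's near right corner; origin under its centre; a loose bystander
- tape_green: roll of green tape, 64 mm across, 19 mm thick, lying on the table at the jig's far left corner; origin under its centre; a loose bystander
Mind the look-alikes: they are no part of the job. What is shaped like the wood_block but pink is not meant.

How it is judged:
By the outcome, as a careful person would: the job done as asked, in the order asked, and still so for the second after the job is handed in, with the robot touching nothing.
It also fails if it takes over 54 s, if anything falls off the work surface, if the arm or the gripper's body presses on something with over 40 N, if the wrist force passes 120 N, or if a joint passes its speed limit or range.

## Working session

There is one attempt and no reset: what is moved stays moved. The work goes in short steps, Python scripts to look and compute and a shell command to move; the robot and the scene stay as the last step left them, time stands still between calls to the robot, and variables do not carry over. Pictures are saved under pics/ and viewed, at most 10 in all, crops included, and the job is handed in when it is done.

```bash
mkdir -p pics
cat > h.py <<'E'
import numpy as np, cv2
from bench import *
def ray(c,u,v):
    f=192/np.tan(np.radians(c["fovy"])/2); return np.array([(u-c["cx"])/f,(v-c["cy"])/f,1.])
def pix2w(c,u,v,z):
    R=np.array(c["R"]);t=np.array(c["t"]);o=-R.T@t;d=R.T@ray(c,u,v)
    return o+d*(z-o[2])/d[2]
def proj(c,X):
    R=np.array(c["R"]);t=np.array(c["t"]);p=R@np.array(X)+t
    f=192/np.tan(np.radians(c["fovy"])/2); return f*p[0]/p[2]+c["cx"],f*p[1]/p[2]+c["cy"]
def snap(name,out,scale=1.5):
    im=get_image(name)[:,:,::-1]; cv2.imwrite(out.replace('.png','_raw.png'),im)
    cv2.imwrite(out,cv2.resize(im,None,fx=scale,fy=scale,interpolation=cv2.INTER_CUBIC))
E
python3 - <<'E'
from h import *
snap("scene","pics/scene0.png");snap("side","pics/side0.png")
for n in("scene","side"):
    c=get_calibration(n);R=np.array(c["R"]);print(n,c["fovy"],-R.T@np.array(c["t"]),R[2])
s=get_state();print(s["time"],s["position"],s["tool_rot"],s["grip_width"])
E
```

```text
scene 44.69728147535889 [-0.02551726 -0.51608207  0.40414752] [ 0.66426143  0.63759459 -0.39016648]
side 45.50598769983351 [ 0.49722267 -0.65124394  0.60174912] [ 0.05082771  0.76813092 -0.63827222]
0.1 [ 0.27351858 -0.58902529  0.18207027] [-3.06600160e+00 -6.77411645e-01  7.11553495e-04] 0.9993086999477343
```

View pics/scene0.png

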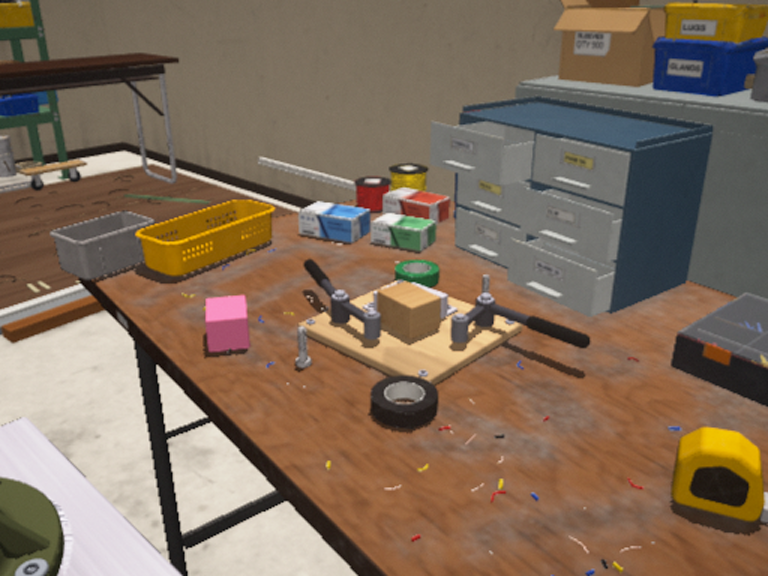

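View pics/side0.png

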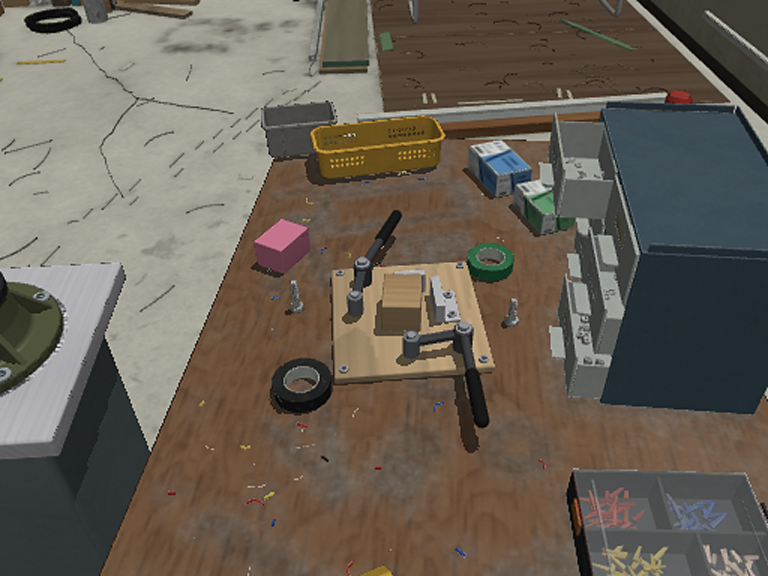

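Side picture (1.5× scaled): plate corners are at about (332,270), (466,262), (493,369) and (335,381). The left lever's pivot cap is near (362,265) with its handle tip at (397,213). The right pivot cap is near (463,327) with its handle tip at (482,422). The pink look-alike stands off to the left. Next I'll work out the positions.

Run:
```python
from h import *
c=get_calibration("side")
P=lambda u,v,z:pix2w(c,u/1.5,v/1.5,z)[:2]
w=np.array([P(332,270,.012),P(466,262,.012),P(493,368,.012),P(335,380,.012)])
j=np.array([[-.105,.095],[.085,.095],[.085,-.11],[-.105,-.11]])
print("corners",w.round(3))
M=w.mean(0);J=j.mean(0);H=(j-J).T@(w-M);U,S,V=np.linalg.svd(H);R=V.T@U.T;o=M-R@J
print("yaw",np.degrees(np.arctan2(R[1,0],R[0,0])),"o",o,"res",(j@R.T+o-w).round(4).tolist())
for n,a in dict(Lpiv=(362,266,.05),Ltip=(396,214,.036),Lnearsleeve=(369,254,.036),Rpiv=(463,328,.05),Rtip=(483,420,.036),Rnear=(469,351,.036),block=(403,285,.054),bolt0=(296,311,0),bolt1=(512,324,0),tapeB=(301,385,.01),tapeG=(490,262,.01)).items():
    p=P(*a);print(n,p.round(3),"jig",(R.T@(p-o)).round(3))
im=cv2.imread("pics/side0_raw.png")[120:300,170:360];cv2.imwrite("pics/sidecrop.png",cv2.resize(im,None,fx=4,fy=3.3*4/4 and 4,interpolation=cv2.INTER_CUBIC)[:600])
```

```text
corners [[ 0.453  0.1  ]
 [ 0.641  0.103]
 [ 0.642 -0.101]
 [ 0.457 -0.105]]
yaw 0.9093388511248677 o [0.55819308 0.00685346] res [[-0.0014, -0.0003], [0.0011, 0.0002], [0.0026, -0.0005], [-0.0023, 0.0006]]
Lpiv [0.495 0.057] jig [-0.062  0.051]
Ltip [0.549 0.196] jig [-0.006  0.189]
Lnearsleeve [0.505 0.101] jig [-0.051  0.095]
Rpiv [ 0.609 -0.071] jig [ 0.05  -0.078]
Rtip [ 0.613 -0.196] jig [ 0.051 -0.204]
Rnear [ 0.614 -0.095] jig [ 0.054 -0.103]
block [0.545 0.009] jig [-0.013  0.003]
bolt0 [0.405 0.032] jig [-0.153  0.028]
bolt1 [ 0.683 -0.016] jig [ 0.125 -0.024]
tapeB [ 0.418 -0.108] jig [-0.142 -0.113]
tapeG [0.675 0.103] jig [0.118 0.094]
```

View pics/sidecrop.png

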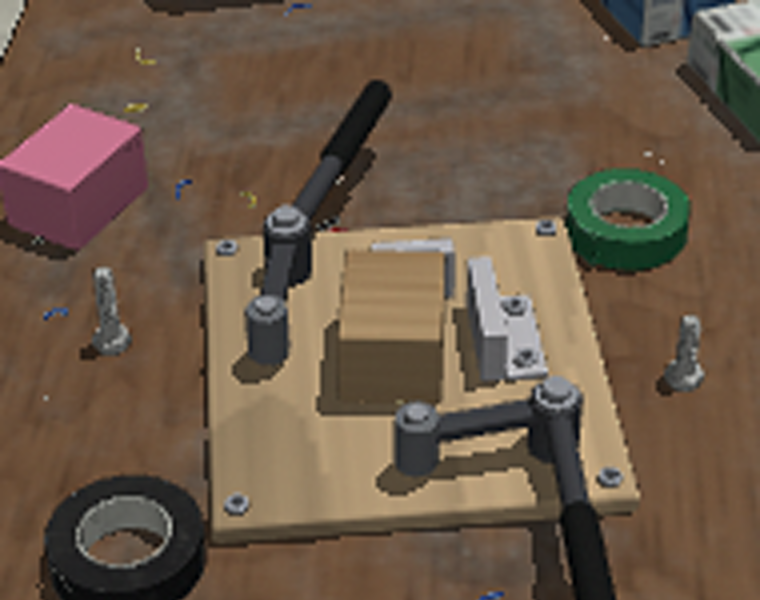

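The crop shows the left sleeve running from about (330,158) to (380,88) and the right sleeve starting at about (580,508). The handles are clear to reach, so I'll refine the lever lines and check the cabinet clearance.

Run:
```python
from h import *
c=get_calibration("side")
P=lambda u,v,z:pix2w(c,u,v,z)[:2]
C=lambda u,v,z:P(170+u/4,120+v/4,z)
for n,a,b in(("L",C(330,158,.036),C(378,88,.036)),("R",C(580,508,.036),P(482.5/1.5,421/1.5,.036))):
    d=b-a;L=np.hypot(*d);u=d/L;piv=b-.14*u
    print(n,"len",L.round(3),"dir",u.round(3),"pivot",piv.round(3),"grip",(piv+.1*u).round(3),"cap z .046/.056",C(*((287,214) if n=="L" else (557,390)),.046).round(3),C(*((287,214) if n=="L" else (557,390)),.056).round(3))
for q in((570,396),(556,270),(575,470),(565,360)):print("cab",q,P(q[0]/1.5,q[1]/1.5,0).round(3))
```

```text
L len 0.071 dir [0.422 0.906] pivot [0.491 0.071] grip [0.533 0.162] cap z .046/.056 [0.496 0.075] [0.496 0.062]
R len 0.072 dir [-0.009 -1.   ] pivot [ 0.613 -0.058] grip [ 0.613 -0.158] cap z .046/.056 [ 0.612 -0.063] [ 0.61  -0.074]
cab (570, 396) [ 0.725 -0.141]
cab (556, 270) [0.767 0.09 ]
cab (575, 470) [ 0.704 -0.24 ]
cab (565, 360) [ 0.734 -0.084]
```

```bash
python3 -m crank '[[0,0.2,0.21,0,0.025],[0,0.4,0.42,0,0.05],[0,0.6,0.63,0,0.069],[0,0.8,0.84,0,0.069],[0,0.94,1,0,0.069]]' 10 && python3 -m crank '[[0,0.2,0.23,0,0],[0,0.4,0.46,0,0],[0,0.6,0.69,0,0],[0,0.8,0.92,0,0],[0,0.94,1,0,0]]'
```

```text
time: 0.72
position: [0.4637, -0.3866, 0.1827]
tool_rot: [-2.848, -1.325, -0.001]
ft_force: [-0.3, -0.1, -0.8]
grip_width: 0.516
grip_force: 0.0
time: 1.35
position: [0.6515, -0.184, 0.1827]
tool_rot: [-2.844, -1.329, -0.002]
ft_force: [-0.5, 0.3, 1.3]
grip_width: 0.019
grip_force: 0.0
```

The turn went the wrong way because I misread a sign, so I need -50° to line the fingers up with world y.

```bash
python3 -m crank '[[0,0,0,0,-0.028],[0,0,0.03,0,-0.056],[0,0,0.06,0,-0.084],[0,0,0.09,-0.1,-0.112],[0,0,0.09,-0.4,-0.139]]'
python3 - <<'E'
from h import *
snap("wrist","pics/w0.png");snap("side","pics/s1.png")
E
```

```text
time: 1.98
position: [0.653, -0.1712, 0.1059]
tool_rot: [3.14, -0.015, 0.012]
ft_force: [-0.0, -0.5, -0.7]
grip_width: 0.005
grip_force: 0.0
```

View pics/s1.png

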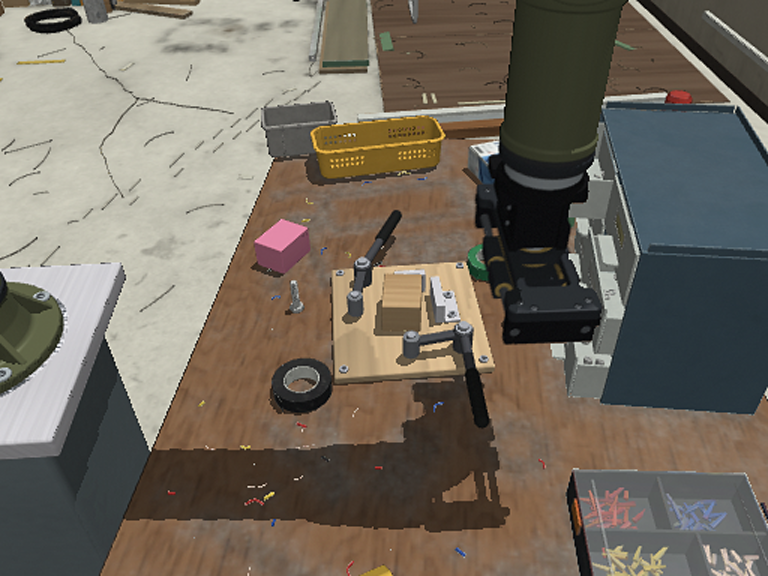

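View pics/w0.png

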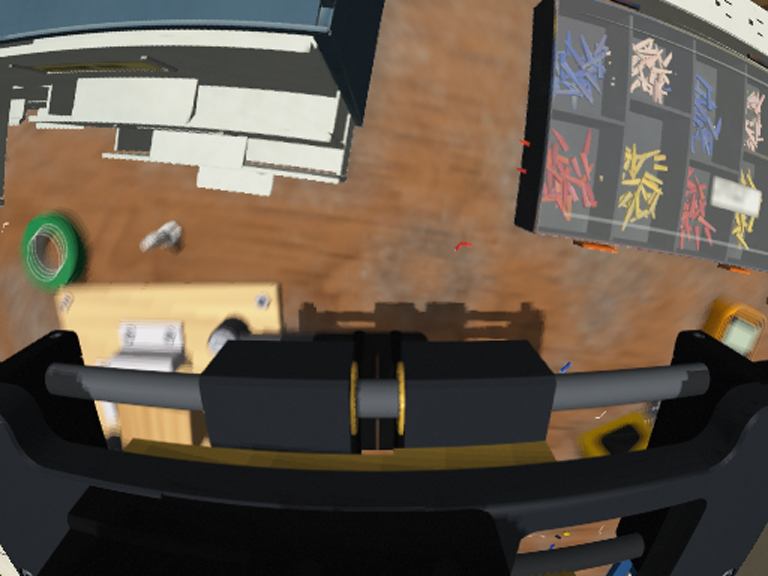

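The wrist view shows the bare table ahead of the closed fingers, with the handle hidden beneath and behind them and no obstacle below. I'll go down behind the right handle.

```bash
python3 -m crank '[[0,0,0,-0.15,0],[0,0,0,-0.3,0],[0,0,0,-0.41,0],[0,0,0,-0.41,0]]'
python3 - <<'E'
from h import *
snap("side","pics/s2.png");snap("scene","pics/sc2.png")
E
```

```text
time: 2.58
position: [0.6488, -0.1716, 0.0205]
tool_rot: [-3.141, 0.004, 0.004]
ft_force: [0.3, 0.2, -0.4]
grip_width: 0.006
grip_force: 0.0
```

View pics/sc2.png

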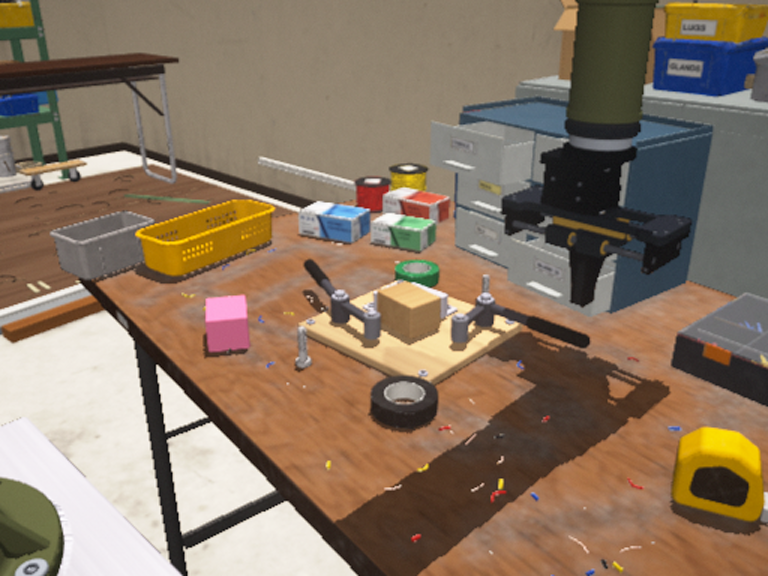

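The fingertip appears at (583,303), beyond the handle's tip at (585,340). I'll check that against the projected TCP.

Run:
```python
from h import *
c=get_calibration("scene");s=get_state();print(s["position"],s["time"])
for X in(s["position"],[.613,-.158,.036],[.613,-.2,.036],[.612,-.064,.05]):print(np.array(proj(c,X))*1.5)
```

```text
[ 0.650868   -0.17188371  0.02290047] 2.675
[576.97018348 331.94549073]
[550.14966286 329.00782305]
[583.38849082 341.20798881]
[483.39287308 294.29449038]
```

Run:
```python
from h import *
im=np.hstack([get_image("scene")[150:250,300:440,::-1],get_image("side")[150:250,260:400,::-1]])
cv2.imwrite("pics/c3.png",cv2.resize(im,None,fx=2.8,fy=2.8,interpolation=cv2.INTER_CUBIC))
c=get_calibration("side");print(proj(c,get_state()["position"]))
```

```text
(np.float64(342.3095761628857), np.float64(271.78848212048786))
```

View pics/c3.png

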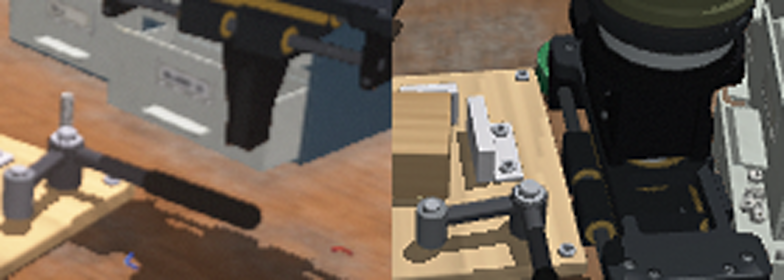

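The fingertip is at raw (388,204), while the reported TCP projects to (385,221). That is about 30 mm off, so I'll check the robot pose with the wrist camera's calibration against known plate points.

Run:
```python
from h import *
s=get_state();c=get_calibration("wrist");R=np.array(c["R"]);t=np.array(c["t"])
im=get_image("wrist")[:,:,::-1].copy()
print("cam",-R.T@t,"tcp",s["position"],c["fovy"],s["joint_positions"],s["time"])
f=192/np.tan(np.radians(c["fovy"])/2)
th=np.radians(.9);Rj=np.array([[np.cos(th),-np.sin(th)],[np.sin(th),np.cos(th)]])
J=lambda x,y,z:np.r_[Rj@[x,y]+[.558,.007],z]
def fp(X):
    p=R@X+t;r=np.hypot(p[0],p[1]);a=np.arctan2(r,p[2]);return np.array([c["cx"],c["cy"]])+f*a*p[:2]/r
im=cv2.resize(im,None,fx=1.5,fy=1.5)
for X in(J(.085,-.11,.012),J(.085,.095,.012),np.array([.683,-.016,0]),np.array([.675,.103,.019]),np.array([.612,-.064,.05]),np.array([.613,-.2,.036]),np.array(s["position"])):
    u=fp(X)*1.5;print(u.round());cv2.drawMarker(im,tuple(int(v) for v in u),(255,0,255),0,14,2)
cv2.imwrite("pics/w4.png",im)
```

```text
cam [ 0.72445861 -0.17142862  0.22485674] tcp [ 0.65123259 -0.17189471  0.02326497] 65.70646984690485 [ 0.42063282  0.49404987 -0.26623621  1.55723642  0.14028439  1.10609973
 -1.45282872] 2.775
[244. 326.]
[-15. 322.]
[110. 254.]
[-31. 278.]
[162. 412.]
[436. 404.]
[378. 322.]
```

View pics/w4.png

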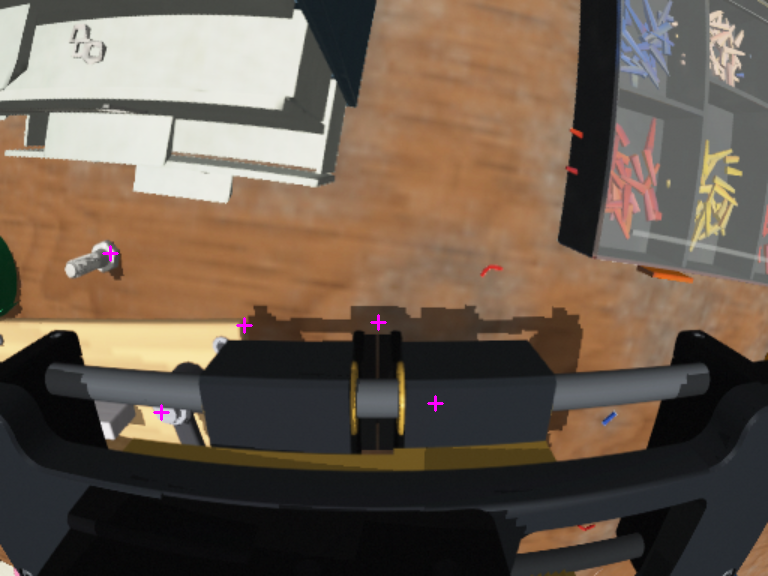

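The plate corner (244,326) and bolt (110,254) match, so the arm pose is right in x and y. The visible fingertip (378,333) still seems about 30 mm higher than the TCP. I'll go down in small steps and feel for the table.

```bash
python3 -m crank '[[0,0,0,-0.04,0],[0,0,0,-0.08,0],[0,0,0,-0.08,0]]'; python3 -m crank '[[0,0,0,-0.01,0],[0,0,0,-0.02,0],[0,0,0,-0.02,0]]'
```

```text
time: 3.2
position: [0.6487, -0.1713, 0.0037]
tool_rot: [-3.141, 0.008, 0.004]
ft_force: [0.6, -0.2, 0.1]
grip_width: 0.004
grip_force: 0.0
time: 3.58
position: [0.6497, -0.1715, 0.001]
tool_rot: [3.142, -0.008, -0.0]
ft_force: [-0.0, 0.2, -0.2]
grip_width: 0.005
grip_force: 0.0
```

```bash
python3 -m crank '[[0,0,0,-0.015,0],[0,0,0,-0.03,0],[0,0,0,-0.03,0]]'
python3 - <<'E'
from h import *
im=get_image("scene")[150:250,300:440,::-1]
cv2.imwrite("pics/c5.png",cv2.resize(im,None,fx=4,fy=4,interpolation=cv2.INTER_CUBIC))
E
```

```text
time: 3.95
position: [0.6494, -0.1715, -0.0054]
tool_rot: [-3.141, 0.008, 0.001]
ft_force: [0.0, -0.7, 0.7]
grip_width: 0.007
grip_force: 0.0
```

View pics/c5.png

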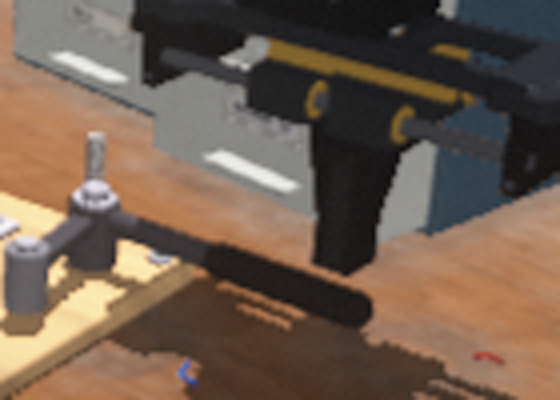

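The fingertip is at crop (345,273), so it is really about 30 mm above the table with TCP z = -0.005, and there's no contact. The actual tip ends about 33 mm above the reported TCP. I'll lower it another 12 mm to get below the bar's centre.

```bash
python3 -m crank '[[0,0,0,-0.02,0],[0,0,0,-0.04,0],[0,0,0,-0.06,0],[0,0,0,-0.06,0]]'; python3 -m crank '[[0,-0.03,0,0,0],[0,-0.06,0,0,0],[0,-0.09,0,0,0],[0,-0.12,0,0,0],[0,-0.15,0,0,0]]'
```

```text
time: 4.5
position: [0.6493, -0.1715, -0.0175]
tool_rot: [-3.141, 0.008, 0.002]
ft_force: [-0.6, 0.5, 0.9]
grip_width: 0.005
grip_force: 0.0
time: 5.12
position: [0.6197, -0.1719, -0.0167]
tool_rot: [3.141, -0.008, 0.001]
ft_force: [2.1, -1.4, -0.0]
grip_width: 0.007
grip_force: 0.7
```

Contact at about 2 N, so the lever is moving. I'll continue along the arc.

```bash
python3 -m crank '[[0,-0.03,0.003,0,0],[0,-0.06,0.006,0,0],[0,-0.09,0.009,0,0],[0,-0.12,0.012,0,0],[0,-0.15,0.015,0,0]]'; python3 -m crank '[[0,-0.03,0.012,0,0],[0,-0.06,0.024,0,0],[0,-0.09,0.036,0,0],[0,-0.12,0.048,0,0]]'
```

```text
time: 5.75
position: [0.5896, -0.1677, -0.0169]
tool_rot: [-3.141, 0.007, -0.0]
ft_force: [1.8, 0.4, 0.1]
grip_width: 0.0
grip_force: 0.6
time: 6.25
position: [0.5656, -0.1588, -0.0168]
tool_rot: [3.141, -0.008, 0.001]
ft_force: [2.6, 0.1, -0.1]
grip_width: 0.002
grip_force: 0.9
```

```bash
python3 -m crank '[[0,-0.02,0.01,0,0],[0,-0.04,0.02,0,0],[0,-0.06,0.03,0,0]]'
python3 - <<'E'
from h import *
im=np.hstack([get_image("scene")[150:260,190:400,::-1],get_image("side")[150:260,190:400,::-1]])
cv2.imwrite("pics/c6.png",cv2.resize(im,None,fx=1.9,fy=1.9,interpolation=cv2.INTER_CUBIC))
E
```

```text
time: 6.62
position: [0.5625, -0.157, -0.0154]
tool_rot: [3.136, -0.009, 0.029]
ft_force: [24.5, -9.8, -18.8]
grip_width: 0.005
grip_force: 12.6
```

View pics/c6.png

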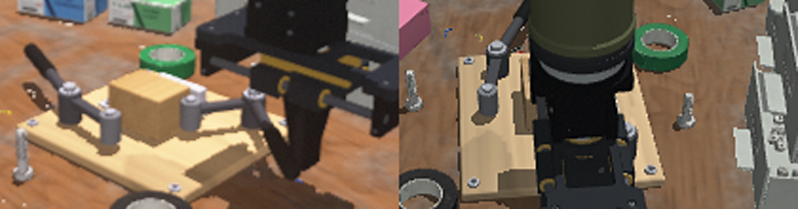

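The force jumped to about 24 N near the predicted closed position, so this is the hard stop. I'll back off along +x, lift, and cross over to the left side.

```bash
python3 -m crank '[[0,0.1,-0.02,0,0],[0,0.2,-0.04,0,0],[0,0.22,-0.04,0.2,0],[0,0.22,-0.04,0.5,0],[0,0.22,-0.04,0.8,0]]'; python3 -m crank '[[0,0,0.25,0,0],[0,0,0.5,0,0],[0,0,0.75,0,0],[0,0,1,0,0],[0,0,1,0,0]]'
```

```text
time: 7.35
position: [0.596, -0.1609, 0.1438]
tool_rot: [-3.141, 0.008, 0.006]
ft_force: [0.2, -0.6, 0.7]
grip_width: 0.004
grip_force: 0.0
time: 7.98
position: [0.5959, 0.0453, 0.1428]
tool_rot: [-3.139, -0.006, 0.004]
ft_force: [1.3, -0.9, -1.0]
grip_width: 0.001
grip_force: 0.0
```

```bash
python3 -m crank '[[0,-0.05,0.25,0,0],[0,-0.08,0.5,0,0],[0,-0.08,0.64,0,0],[0,-0.08,0.64,0,0]]'
python3 - <<'E'
from h import *
c=get_calibration("scene")
im=cv2.resize(get_image("side")[130:290,200:360,::-1],None,fx=3.6,fy=3.6,interpolation=cv2.INTER_CUBIC)
cv2.imwrite("pics/c7.png",im);print(get_state()["position"])
E
```

```text
time: 8.48
position: [0.5804, 0.1688, 0.1426]
tool_rot: [3.141, -0.002, -0.003]
ft_force: [-0.1, -0.8, -0.8]
grip_width: 0.009
grip_force: 0.0
[0.58112846 0.16621298 0.14253303]
```

View pics/c7.png

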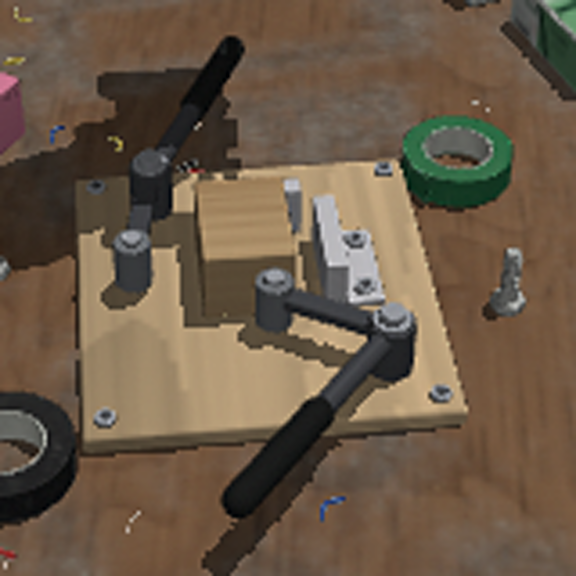

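The right lever is closed and the block is against the left fence: its roller, near (275,285), is on the block's side. Now I'll go down behind the left handle.

```bash
python3 -m crank '[[0,0,-0.08,-0.2,0],[0,0,-0.08,-0.45,0],[0,0,-0.08,-0.65,0],[0,0,-0.08,-0.8,0],[0,0,-0.08,-0.8,0]]'; python3 -m crank '[[0,-0.04,0,0,0],[0,-0.08,0.01,0,0],[0,-0.12,0.02,0,0],[0,-0.16,0.03,0,0],[0,-0.2,0.04,0,0]]'
```

```text
time: 9.15
position: [0.5794, 0.1471, -0.0198]
tool_rot: [3.138, -0.013, -0.01]
ft_force: [-0.3, 0.6, 0.6]
grip_width: 0.002
grip_force: 0.0
time: 9.78
position: [0.542, 0.1596, -0.0163]
tool_rot: [-3.141, 0.007, -0.003]
ft_force: [1.8, 0.2, 1.2]
grip_width: 0.003
grip_force: 0.7
```

```bash
python3 -m crank '[[0,-0.03,0.01,0,0],[0,-0.06,0.02,0,0],[0,-0.09,0.03,0,0],[0,-0.12,0.035,0,0],[0,-0.15,0.04,0,0]]'; python3 -m crank '[[0,-0.03,0,0,0],[0,-0.06,0,0,0],[0,-0.08,0,0,0]]'
```

```text
time: 10.4
position: [0.5121, 0.1663, -0.017]
tool_rot: [3.141, -0.008, 0.002]
ft_force: [3.4, -2.3, -1.1]
grip_width: 0.008
grip_force: 1.7
time: 10.78
position: [0.4962, 0.1671, -0.0167]
tool_rot: [-3.141, 0.007, -0.002]
ft_force: [7.7, -2.0, -3.0]
grip_width: 0.006
grip_force: 3.6
```

Force is rising as the block is pushed. I'll continue in small steps.

```bash
python3 -m crank '[[0,-0.015,0,0,0],[0,-0.03,0,0,0],[0,-0.03,0,0,0]]'; python3 -m crank '[[0,-0.015,0,0,0],[0,-0.03,0,0,0],[0,-0.03,0,0,0]]'
```

```text
time: 11.15
position: [0.4957, 0.1672, -0.016]
tool_rot: [-3.139, 0.009, -0.018]
ft_force: [15.4, -1.3, -10.0]
grip_width: 0.005
grip_force: 7.2
time: 11.52
position: [0.4951, 0.1675, -0.0151]
tool_rot: [-3.136, 0.01, -0.033]
ft_force: [25.9, 0.5, -19.3]
grip_width: 0.005
grip_force: 12.6
```

It stalls with force rising, so this is the stop. I'll back off, lift clear, and verify numerically; I've already viewed 11 pictures, one over the allowance of 10, so I won't view any more.

```bash
python3 -m crank '[[0,0.12,0,0,0],[0,0.25,0,0,0],[0,0.27,0,0.2,0],[0,0.27,0,0.5,0],[0,0.27,0.1,0.8,0]]'; python3 -m crank '[[0,0,0.2,0.2,0],[0,0,0.4,0.3,0],[0,0,0.4,0.3,0]]'
python3 - <<'E'
from h import *
im=get_image("side")[:,:,::-1];cv2.imwrite("pics/end_raw.png",im)
c=get_calibration("side")
P=lambda q,z:pix2w(c,q[0],q[1],z)[:2]
th=np.radians(.9);Rj=np.array([[np.cos(th),-np.sin(th)],[np.sin(th),np.cos(th)]])
toJ=lambda p:Rj.T@(p-np.array([.558,.007]))
for lab,f in(("start","pics/side0_raw.png"),("end","pics/end_raw.png")):
    im=cv2.imread(f);hsv=cv2.cvtColor(im,cv2.COLOR_BGR2HSV)
    # sleeves: darkest neutral pixels, elongated components
    m=(im.max(2)<45).astype(np.uint8);n,l,st,ce=cv2.connectedComponentsWithStats(m)
    for i in range(1,n):
        if 60<st[i,4]<900 and 200<ce[i][0]<350 and 110<ce[i][1]<300:
            ys,xs=np.where(l==i);w=np.array([toJ(P((x,y),.036)) for x,y in zip(xs,ys)]);mu=w.mean(0);ev,V=np.linalg.eigh(np.cov((w-mu).T));d=V[:,1]*np.sign(V[1,1])
            print(lab,"dark",st[i,4],ce[i].round(),"jig",mu.round(3),"ang",np.degrees(np.arctan2(d[0],d[1])).round(1),"sd",np.sqrt(ev).round(3))
    # block top: wood-coloured, orientated
    H,S,V_=[hsv[:,:,k].astype(int) for k in range(3)]
    cx,cy=(269,188) if lab=="start" else (265,185)
    print(lab,"pix row",[tuple(int(v) for v in im[190,x]) for x in range(245,305,3)])
E
```

```text
time: 12.15
position: [0.5364, 0.1859, 0.1432]
tool_rot: [3.141, -0.011, -0.005]
ft_force: [1.0, -0.2, 0.3]
grip_width: 0.004
grip_force: 0.0
time: 12.52
position: [0.5357, 0.2728, 0.2042]
tool_rot: [-3.137, -0.004, -0.0]
ft_force: [0.4, 0.1, -0.3]
grip_width: 0.004
grip_force: 0.0
start dark 181 [258. 152.] jig [-0.021  0.153] ang 21.1 sd [0.005 0.029]
start dark 86 [244. 183.] jig [-0.058  0.052] ang 8.9 sd [0.008 0.013]
start dark 516 [313. 255.] jig [ 0.046 -0.15 ] ang -8.5 sd [0.009 0.043]
start dark 833 [201. 259.] jig [-0.138 -0.141] ang -5.1 sd [0.019 0.023]
start pix row [(27, 20, 17), (118, 153, 178), (114, 147, 174), (119, 154, 178), (91, 126, 155), (91, 126, 155), (91, 126, 155), (91, 126, 156), (92, 128, 156), (93, 129, 157), (94, 129, 158), (95, 132, 159), (71, 70, 70), (118, 156, 182), (47, 43, 42), (181, 178, 179), (189, 181, 181), (119, 156, 181), (119, 154, 180), (114, 149, 173)]
end dark 176 [231. 151.] jig [-0.081  0.165] ang -8.1 sd [0.005 0.028]
end dark 116 [242. 186.] jig [-0.062  0.042] ang -22.8 sd [0.006 0.016]
end dark 62 [292. 219.] jig [ 0.023 -0.061] ang -64.2 sd [0.002 0.015]
end dark 540 [284. 253.] jig [ 0.001 -0.141] ang 41.8 sd [0.007 0.041]
end dark 828 [201. 259.] jig [-0.138 -0.141] ang -4.9 sd [0.019 0.023]
end pix row [(54, 60, 64), (21, 18, 16), (68, 63, 63), (63, 58, 57), (106, 124, 136), (123, 162, 191), (55, 75, 92), (105, 141, 169), (103, 140, 168), (102, 140, 168), (101, 138, 167), (100, 136, 165), (97, 136, 163), (99, 136, 163), (96, 133, 162), (184, 181, 181), (191, 183, 183), (121, 159, 184), (121, 157, 183), (116, 151, 176)]
```

Run:
```python
from h import *
c=get_calibration("side");P=lambda q,z:pix2w(c,q[0],q[1],z)[:2]
th=np.radians(.9);Rj=np.array([[np.cos(th),-np.sin(th)],[np.sin(th),np.cos(th)]])
toJ=lambda p:Rj.T@(p-np.array([.558,.007]))
for f in("side0","end"):
    im=cv2.imread(f"pics/{f}_raw.png").astype(int)
    m=(np.abs(im-np.array([98,134,162])).max(2)<13).astype(np.uint8);m[:,:240]=0;m[:,310:]=0;m[:165]=0;m[235:]=0
    m=cv2.morphologyEx(m,cv2.MORPH_OPEN,np.ones((3,3),np.uint8))
    n,l,st,ce=cv2.connectedComponentsWithStats(m);i=1+st[1:,4].argmax()
    ys,xs=np.where(l==i);w=np.array([toJ(P((x,y),.054)) for x,y in zip(xs,ys)],np.float32)*1000
    print(f,st[i],"rect mm",[np.round(v,1) for v in cv2.minAreaRect(w)],"centroid",w.mean(0).round(1))
    for r in range(172,216,4):print(r,"".join("T" if l[r,x]==i else "W" if im[r,x].min()>165 else "p" if abs(im[r,x]-[118,154,180]).max()<12 else "." for x in range(240,312)))
```

```text
side0 [255 184  26  21 495] rect mm [array([-15.9,  -8.1]), array([58. , 46.1]), np.float64(83.6)] centroid [-15.3  -8.4]
172 ........................................................................
176 .............................................pppppppppppppppp........pp.
180 ........ppppppppppppppp.......WW.WWWWWWWWWWppppppp.ppppppppppppp.ppppppp
184 ........pppppppp.TTTTTTTTTTTT..TTTTTTTTT....ppp...WW.ppppppppppppppppppp
188 ........ppppppp..TTTTTTTTTTTTTTTTTTTTTTTT...pp..WWWWWWpppppppppppppppppp
192 ..ppppppppppppp.TTTTTTTTTTTTTTTTTTTTTTTTT...pp...WWWWW.ppppppppppppppppp
196 ..ppppppppppppp.TTTTTTTTTTTTTTTTTTTTTTTTT.pppp....WWWWW.......Wppppppppp
200 ..ppppppppppp..TTTTTTTTTTTTTTTTTTTTTTTTT..p.......WWWWWW.WWWWWWWppppppp.
204 ...pppppppp..............TTTTTTTTTTTTTTT.ppp.............WWWWWWWW.pppppp
208 ...pppppppp..............................pppp............WW......W.ppppp
212 pppppppppp...............................pppp............WWWWWWWWWWppppp
end [263 179  27  22 470] rect mm [array([0.5, 4.9]), array([45.9, 64.2]), np.float64(0.6)] centroid [0.3 3.8]
172 ........................................................................
176 .............................................pppppppppppppppp........pp.
180 ........ppppppppppppp..TTTTT........TTTTTTTTTTTppppppppppppppp...ppppppp
184 ...........pppppppppp..TTTTTTTTTTTTTTTTTTTTTTTT...WW.pppppppppp.p.pppppp
188 ...............pppppp...TTTTTTTTTTTTTTTTTTTTTTTT.WWWWWpppppppppppppppppp
192 .......pp................TTTTTTTTTTTTTTTTTTTTTTTT.WWWW.ppppppppppppppppp
196 pp.......ppp..............TTTTTTTTTTTTTTTTTTTTTTTTWWWWW.......Wppppppppp
200 ppppp.....................pTTTTTTTTT...............WWWWW.WWWWWWWpppppppp
204 pppppppp.................................................WWWWWWWWppppppp
208 ppppppppp................................................WW......Wpppppp
212 pppppppppppppppppp.......................................WWWWWWWWWWppppp
```

The block's top measures 46 x 64 mm, square to the jig within 0.6° and centred on the seat within measuring error, directly against both fences. Both levers reached a firm stop, and the arm is clear.

```bash
python3 -c "
from bench import *
print(close_job())"
```

```text
the job is handed in; nothing more can be done
None
```

Job handed in at about 12.6 s: both levers were pushed to a firm stop (about 25 N) and left closed, and the final image measured the block square within 0.6° and up against both fences; I viewed 11 pictures, one over the limit of 10.

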